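# Lean the tall circuit board on the inspection easel

### The job

Take the tall circuit board out of the card rack with a light grip (never over 45 N on a finger) and lean it centred on the inspection easel, back flat against the two sloping posts, components outward, its lower edge resting on the sprung ledge. The ledge may be clamped at any height, so tilt the board to the slope and feel for the ledge gently (never more than 15 N between board and easel): let go only once the edge rests on it. Leave the short boards in the rack and everything else on the bench where it is.

Things in the scene. Friction and masses are not known exactly. Their poses are not given: they have to be found in the camera images.
- tall_board: Dark red circuit board, 110 mm wide, 120 tall, 5 thick, 0.08 to 0.16 kg; the only tall one of three. Origin: middle of its lower edge, mid thickness; z up the board, y along its width, +x its component side (chips up to 8 mm high, 15 to 68 mm above the lower edge), -x side flat. Hold it across its thickness by the top 50 mm, bare on both sides; the lightest grip, 20 to 30 N, carries it.
- card_rack: Fixed black rack 170 (x) by 134 (y) by 60 mm high, origin under its centre. Three slots at x = -55, 0, +55 mm, each with one board upright, axes as the rack's; the tall one in any slot. Boards stand on its floor, 10 mm above the table, between guides at their side edges (1.3 mm play at each face, 3 mm at each side) up to 60 mm above the table: draw a board straight up at least 55 mm.
- short_board_a: Dark red board 110 mm wide, 80 mm tall, 5 mm thick, in another slot; origin and axes as the tall board. Leave it.
- short_board_b: The same size as short_board_a, in the remaining slot. Leave it.
- easel: Fixed inspection easel: base plate 150 by 140 by 10 mm, carrying the two sloping posts (easel_back). Origin on the table, straight below that of easel_back; its +x is the side on which a board leans, turned away from the robot give or take 0.35 rad.
- easel_back: The easel's two rigid posts, each 14 mm wide, 42 mm either side of the middle, open between but for a low crossbar behind. Origin midway, in the plane of their front faces, 50 mm above the table. z up along the posts, which lean back (to easel -x) 30 degrees from vertical; x square out of the front faces, y across. The faces run from z = -45 to +110 mm.
- ledge_track: Fixed guide that carries the ledge; origin and axes those of easel_back. The ledge is a black bar 110 mm wide, square to the posts: seat 18 mm deep (x 0 to 18), with a lip 6 mm high in front. It is clamped with its seat somewhere at z 0 to 45 mm, not reported. The bar is sprung: gives up to 6 mm down the slope at 0.8 N per mm, then is hard; the board's weight sinks it 1 to 2 mm.
- tape_roll: Cardboard tape core, 84 mm across, 50 mm high, a bystander; origin under its centre.
- flux_bottle: Bottle 34 mm across, 90 mm high, a bystander; origin under its centre.
- screwdriver: Screwdriver 150 mm long lying on the bench, a bystander.
- parts_tray: Blue divided tray 110 x 80 x 35 mm, a bystander; origin under its centre.
- solder_paste_jar: Jar 52 mm across, 45 mm high, a bystander; origin under its centre.

How it is judged:
By the outcome, as a careful person would: the job done as asked, in the order asked, and still so for the second after the job is handed in, with the robot touching nothing.
It also fails if it takes over 54 s, if anything falls off the work surface, if the arm or the gripper's body presses on something with over 40 N, if the wrist force passes 120 N, or if a joint passes its speed limit or range.

### The arm

A 6-joint arm with a two-finger parallel gripper is mounted at the origin on the work surface. World frame = base frame: x ahead of the robot, y to its left, z up, the work surface at z = 0. Lengths are in mm, angles in rad, forces in N, time in s.
With the tool pointing down it reaches from about 275 to 825 mm from the base axis. Payload 4.9 kg.
Tool frame: the origin (TCP) lies between the finger pads; the fingertips stand 17 mm ahead of it and the grasp point (between the pads) lies 2 mm behind it; z points along the fingers, y is the line along which they close (so a half turn about z gives the same grasp; the last joint's range is limited). The gripper opens to 85 mm and grips with 20 to 120 N. Pads are 22 mm wide; open, the fingers measure 114 mm over their backs; the gripper's body (76 mm by 85 mm) begins 54 mm behind the grasp point. The pads swing forward as they close: fully open they stand 13 mm farther back than shut.
Start: joints at [-1.241, 0.326, -0.193, 1.052, 0, 1.437], TCP at [246.056, -491.909, 248.281] pointing down, gripper open.
Joint ranges: [-2.65, 2.65], [-0.97, 1.79], [-1.3, 1.35], [-1.93, 2.1], [-1.47, 1.37], [-3.14, 3.14]. Speed limits (rad/s): [2.57, 2.57, 3.14, 3.14, 3.14, 3.14].

### API

Orientations are given as [roll, pitch, yaw] about the fixed x, y, z axes, in that order (R = Rz(yaw) Ry(pitch) Rx(roll)).
In Python, from bench import move_ptp, movel, move_j, grip, dwell, solve_ik, capture, camera_model, IKError, sign_off, spot_in, regions_of, place_of, read_t, read_qpos, read_joint_velocities, read_effort, read_tcp_pos, read_orientation, read_contact_force, read_wrist_torque, read_opening, read_gripper_force gives the robot as it stands. Calls block until the motion is done:
- move_ptp(position, orientation): joint-space move of the TCP to a pose.
- movel(position, rot=None, max_speed=150, threshold=None): straight line of the TCP; rot=None keeps the orientation; max_speed is the mean speed in mm/s. With threshold (N) it stops when the force on the tool has changed by that much, and returns True; else False.
- move_j(angles): joint-space move.
- grip(opening, effort=None): opening from 0.0 (shut) to 1.0 (fully open); effort is the grip in N (None keeps the last); returns when the fingers have stopped.
- dwell(seconds).
- solve_ik(position, orientation): joint angles nearest the present ones, or None.
- capture(name): name is "scene" or "top" or "wrist"; returns (picture, depth): 400x640x3 uint8, blue, green, red; 400x640 float32, mm along the optical axis (not along the pixel's ray), 0 where there is no reading.
- camera_model(name): a dict with "K" (3x3 intrinsics, pixels), "position" and "rotation" of the camera in the world. Camera axes: x right, y up, looking along -z (the intrinsics and any distortion apply to the point x, -y, -z); pixel columns grow to the right and rows downward; lengths in mm; the calibration is good to about 2 mm. The wrist camera is an equidistant fisheye: a pixel r from the principal point sees the ray r / f radians off the axis. A picture is of the moment at which its call begins: read the wrist's pose just before it. camera_model takes no time and is no camera call; for the wrist camera it gives the pose at the moment of the call.
A pose or a line that the arm cannot do raises IKError and nothing moves.
- sign_off(): hands the job in; it is judged then, once.
Trained networks look in the newest picture that a camera, given by its name, has taken for a name from the list of things; names that differ only in an ending like _2 or _b are one class to them, and where a whole thing is asked for, a point or a joint stands for the part that bears it (a point fixed in the world has none). Each returns a list of dicts, best first, with "score" (0 to 1); they miss things now and then, are a little off and sometimes report something else, mostly with a low value. They report only what shows in the picture. A call takes as long as a camera call.
- spot_in(camera, name): "point" ([x, y, z] in mm, in the coordinates of the camera as it stood for that picture, good to about 4 mm: the middle of the surface that is visible of it).
- regions_of(camera, name): "pixels" (400x640 bool, what is visible of it).
- place_of(camera, name): "point" ([x, y, z] in mm, in the coordinates of the camera as it stood for that picture, good to about 4 mm: a listed point, or the origin of a listed thing).
Readings, each from a call of its own:
- read_t(): time.
- read_qpos(): joint angles.
- read_joint_velocities(): joint speeds.
- read_effort(): joint torques, N m.
- read_tcp_pos(): TCP position.
- read_orientation(): TCP orientation.
- read_contact_force(): force on the tool from outside, world axes, zero at the start.
- read_wrist_torque(): the same for the moment, N m.
- read_opening(): opening from 0.0 (shut) to 1.0 (fully open).
- read_gripper_force(): force on a finger pad.
Only numpy, scipy, OpenCV 4.12 (cv2) and the standard library are available. Lean on these libraries where they do the work, as an engineer would, in place of code of your own. Each camera call takes 0.05 s, during which the arm holds its last target. There are 200 camera calls.

## Working session

There is one attempt and no reset: what is moved stays moved. The work goes in short steps, each a Python script; the robot and the scene stay as the last script left them, time stands still between calls to the robot, and variables do not carry over. Pictures are saved under pics/ and viewed, at most 10 in all, crops included, and the job is handed in when it is done.

```bash
ls; mkdir -p pics; cat > h.py <<'E'
from bench import *
import numpy as np, cv2
from scipy.spatial.transform import Rotation as R
def cam2w(c,p):
    m=camera_model(c); return np.array(m["position"])+np.array(m["rotation"])@np.array(p)
def cloud(c,d):
    m=camera_model(c);K=np.array(m["K"]);v,u=np.mgrid[0:400,0:640]
    p=np.stack([(u-K[0,2])/K[0,0]*d,-(v-K[1,2])/K[1,1]*d,-d],-1)
    return p@np.array(m["rotation"]).T+np.array(m["position"])
E
python3 - <<'E'
from h import *
print(read_t(), camera_model("scene"), camera_model("top"))
for c in ["scene","top"]:
    im,d=capture(c); cv2.imwrite(f"pics/{c}0.png",im); np.save(f"{c}.npy",d)
    for n in ["tall_board","card_rack","short_board_a","easel","easel_back","ledge_track","tape_roll","flux_bottle","screwdriver","parts_tray","solder_paste_jar"]:
        print(c,n,[(round(r["score"],2),cam2w(c,r["point"]).round(0).tolist()) for r in place_of(c,n)[:3]])
print(read_t())
E
```

```text
bench.py
pics
0.0 {'K': array([[439.80534723,   0.        , 316.72757352],
       [  0.        , 439.80534723, 201.13570347],
       [  0.        ,   0.        ,   1.        ]]), 'position': array([1212.49478753, -767.37042073,  734.94688253]), 'rotation': array([0.98060698, 0.01831875, 0.66203269])} {'K': array([[467.7759174 ,   0.        , 314.75460423],
       [  0.        , 467.7759174 , 198.63746815],
       [  0.        ,   0.        ,   1.        ]]), 'position': array([ 393.90373446,  -11.18900644, 1379.4001368 ]), 'rotation': array([ 0.15000105,  0.01074937, -1.5753118 ])}
scene tall_board [(0.95, [371.0, -1609.0, -107.0])]
scene card_rack [(0.82, [365.0, -1615.0, -113.0]), (0.37, [461.0, -1519.0, -16.0]), (0.24, [607.0, -1373.0, 130.0])]
scene short_board_a [(0.6, [428.0, -1552.0, -50.0]), (0.5, [308.0, -1672.0, -170.0])]
scene easel [(0.87, [330.0, -1650.0, -147.0])]
scene easel_back [(0.71, [342.0, -1638.0, -136.0])]
scene ledge_track [(0.85, [342.0, -1638.0, -135.0])]
scene tape_roll [(0.75, [272.0, -1708.0, -205.0])]
scene flux_bottle [(0.6, [364.0, -1616.0, -114.0])]
scene screwdriver [(0.48, [174.0, -1806.0, -304.0])]
scene parts_tray [(0.93, [463.0, -1517.0, -15.0])]
scene solder_paste_jar [(0.74, [606.0, -1374.0, 128.0])]
top tall_board [(0.64, [2532.0, 2127.0, 3518.0])]
top card_rack [(0.93, [2554.0, 2149.0, 3540.0])]
top short_board_a [(0.57, [2549.0, 2144.0, 3535.0]), (0.53, [2525.0, 2120.0, 3510.0])]
top easel [(0.84, [2617.0, 2212.0, 3602.0])]
top easel_back [(0.71, [2540.0, 2134.0, 3525.0])]
top ledge_track [(0.8, [2546.0, 2141.0, 3531.0]), (0.5, [2618.0, 2213.0, 3603.0])]
top tape_roll [(0.74, [2645.0, 2240.0, 3631.0])]
top flux_bottle [(0.66, [2575.0, 2170.0, 3561.0]), (0.29, [2553.0, 2148.0, 3539.0])]
top screwdriver [(0.83, [2541.0, 2136.0, 3527.0]), (0.5, [2543.0, 2138.0, 3529.0])]
top parts_tray [(0.97, [2530.0, 2125.0, 3516.0])]
top solder_paste_jar [(0.8, [2623.0, 2218.0, 3609.0])]
1.2
```

The camera "rotation" is a roll/pitch/yaw triple, so I'll convert it properly.

```bash
sed -i 's/np.array(m\["rotation"\])/R.from_euler("xyz",m["rotation"]).as_matrix()/' h.py
python3 - <<'E'
from h import *
for c in ["scene","top"]:
    for n in ["tall_board","card_rack","short_board_a","easel","easel_back","ledge_track","tape_roll","flux_bottle","parts_tray","solder_paste_jar"]:
        print(c,n,[(round(r["score"],2),cam2w(c,r["point"]).round(0).tolist()) for r in place_of(c,n)[:3]])
a=[cv2.imread(f"pics/{c}0.png") for c in ("scene","top")]
cv2.imwrite("pics/both.png",cv2.resize(np.vstack(a),(480,600),interpolation=cv2.INTER_AREA))
E
```

```text
scene tall_board [(0.95, [537.0, 189.0, 10.0])]
scene card_rack [(0.82, [536.0, 182.0, -1.0]), (0.37, [577.0, 469.0, -1.0]), (0.24, [773.0, 71.0, -0.0])]
scene short_board_a [(0.6, [587.0, 201.0, 9.0]), (0.5, [483.0, 173.0, 9.0])]
scene easel [(0.87, [573.0, -235.0, 0.0])]
scene easel_back [(0.71, [567.0, -237.0, 52.0])]
scene ledge_track [(0.85, [567.0, -238.0, 53.0])]
scene tape_roll [(0.75, [559.0, -464.0, 0.0])]
scene flux_bottle [(0.6, [563.0, 13.0, -0.0])]
scene parts_tray [(0.93, [577.0, 468.0, 3.0])]
scene solder_paste_jar [(0.74, [771.0, 78.0, -3.0])]
top tall_board [(0.64, [542.0, 185.0, 13.0])]
top card_rack [(0.93, [539.0, 182.0, -1.0])]
top short_board_a [(0.57, [595.0, 193.0, 10.0]), (0.53, [486.0, 171.0, 10.0])]
top easel [(0.84, [570.0, -236.0, -1.0])]
top easel_back [(0.71, [573.0, -235.0, 49.0])]
top ledge_track [(0.8, [569.0, -236.0, 45.0]), (0.5, [571.0, -238.0, -1.0])]
top tape_roll [(0.74, [559.0, -463.0, -1.0])]
top flux_bottle [(0.66, [566.0, 11.0, 4.0]), (0.29, [594.0, 195.0, 7.0])]
top parts_tray [(0.97, [583.0, 464.0, -3.0])]
top solder_paste_jar [(0.8, [774.0, 74.0, 1.0])]
```

View pics/scene0.png

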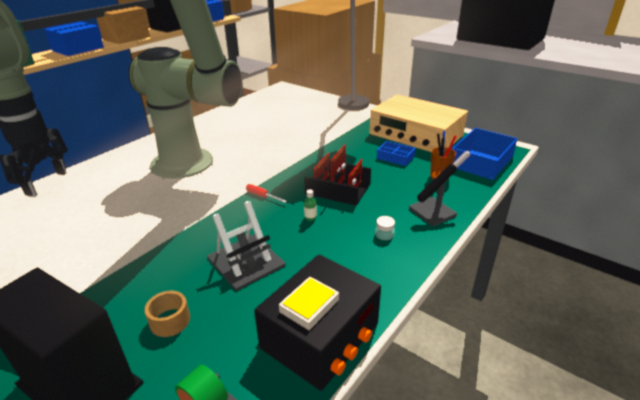

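View pics/top0.png

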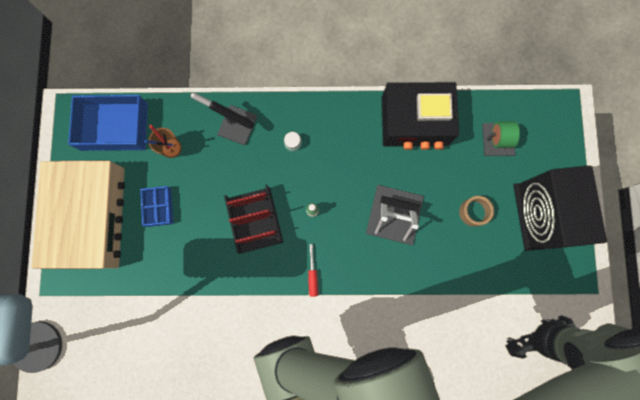

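The scene view shows the rack at about (338,178) with the tall board in its middle slot, the easel at (245,240) and the bottle at (310,207). The top view has the rack at (255,220) and the easel at (397,215), facing away from the robot. Next I'll refine the poses with depth.

```bash
python3 - <<'E'
from h import *
C={c:cloud(c,np.load(c+".npy")) for c in("scene","top")}
I={c:cv2.imread(f"pics/{c}0.png") for c in C}
for c in C:
    P=C[c]
    for lo,hi,n in((112,140,"tall top"),(75,100,"short")):
        m=(abs(P[...,0]-540)<100)&(abs(P[...,1]-184)<75)&(P[...,2]>lo)&(P[...,2]<hi)
        q=P[m]; 
        if len(q)<5: print(c,n,len(q)); continue
        if n=="tall top":
            u,s,vt=np.linalg.svd((q-q.mean(0))[:,:2]); print(c,n,len(q),q.mean(0).round(1),q.min(0).round(),q.max(0).round(),"dir",vt[0].round(3))
            t=(q-q.mean(0))[:,:2]@vt[0]; print(" extent",t.min(),t.max(),q.mean(0)[:2]+vt[0]*(t.min()+t.max())/2)
    # easel
    m=(abs(P[...,0]-560)<110)&(abs(P[...,1]+236)<100)&(P[...,2]>15)&(P[...,2]<200)
    q=P[m];col=I[c][m].max(1)
    for nm,k in(("light",col>110),("dark",col<=70)):
        w=q[k]; print(c,"easel",nm,len(w),w.mean(0).round(),w.min(0).round(),w.max(0).round())
for c,(x0,x1,y0,y1) in dict(scene=(295,385,135,215),top=(215,295,180,260)).items():
    cv2.imwrite(f"pics/{c}_rk.png",cv2.resize(I[c][y0:y1,x0:x1],(400,400*(y1-y0)//(x1-x0)),interpolation=cv2.INTER_CUBIC))
a=cv2.resize(I["scene"][135:215,295:385],(450,400),interpolation=cv2.INTER_CUBIC)
b=cv2.resize(I["scene"][190:290,200:290],(360,400),interpolation=cv2.INTER_CUBIC)[:,:340]
cv2.imwrite("pics/crop.png",np.hstack([a,b]))
E
```

```text
scene tall top 106 [540.2 179.2 123.2] [524. 128. 112.] [554. 239. 132.] dir [ 0.239 -0.971]
 extent -62.278552504785274 52.23388888358032 [538.97069352 184.09289902]
scene easel light 937 [ 543. -233.   85.] [ 482. -290.   15.] [ 603. -174.  147.]
scene easel dark 576 [ 575. -240.   57.] [ 541. -293.   15.] [ 598. -186.   85.]
top tall top 113 [538.9 181.7 126.9] [524. 128. 112.] [555. 235. 136.] dir [-0.242  0.97 ]
 extent -55.06056055290116 54.82052493985086 [538.89912595 181.60960833]
top easel light 389 [ 531. -226.   95.] [ 479. -279.   15.] [ 581. -172.  150.]
top easel dark 345 [ 575. -238.   66.] [ 489. -304.   15.] [ 610. -183.   83.]
```

View pics/crop.png

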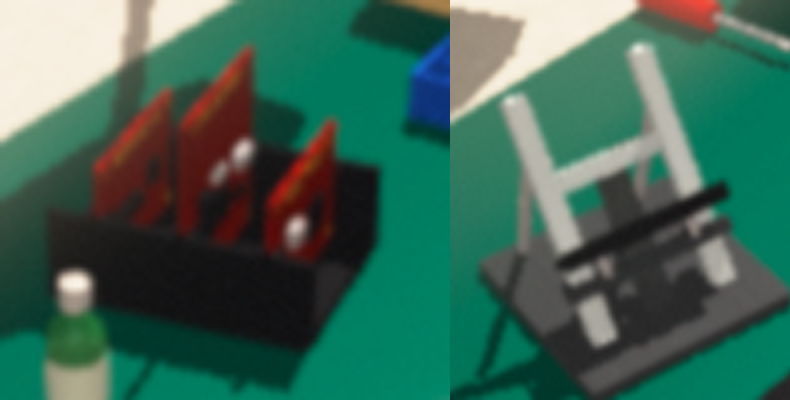

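The right crop shows the easel posts with the black ledge bar. The left crop shows the tall board's chips facing the camera, which is the world +x side. So the board yaw is about 0.24, and its middle is near (539,182). I'll take wrist views of the easel and the rack for precision.

```bash
cat >> h.py <<'E'
def wcloud(d,m):
    K=np.array(m["K"]);v,u=np.mgrid[0:400,0:640]
    a=(u-K[0,2])/K[0,0];b=(v-K[1,2])/K[1,1];r=np.hypot(a,b)+1e-9
    t=np.tan(np.minimum(r,1.5))/r
    p=np.stack([a*t*d,-b*t*d,-d],-1)
    return p@R.from_euler("xyz",m["rotation"]).as_matrix().T+np.array(m["position"])
def wshot(n):
    m=camera_model("wrist");im,d=capture("wrist")
    cv2.imwrite(f"pics/{n}.png",im);P=wcloud(d,m);np.savez(n,P=P,im=im,m=m)
    return m,im,P
def nets(m,names):
    for n in names:
        for r in place_of("wrist",n)[:1]:
            print(n,round(r["score"],2),(np.array(m["position"])+R.from_euler("xyz",m["rotation"]).as_matrix()@r["point"]).round(1))
def tool(yaw,tilt=0):  # tool z down (tilted forward), tool y along board +x
    z=np.array([np.sin(tilt)*np.cos(yaw),np.sin(tilt)*np.sin(yaw),-np.cos(tilt)])
    y=np.array([np.cos(tilt)*np.cos(yaw),np.cos(tilt)*np.sin(yaw),np.sin(tilt)])
    return np.stack([np.cross(y,z),y,z],1)
def rpy(M): return R.from_matrix(M).as_euler("xyz")
E
python3 - <<'E'
from h import *
print(read_orientation(),camera_model("wrist"),read_tcp_pos())
for y in(-.35,0,.35):
    for s in(1,-1):
        for h in((570,-236,160),(540,182,180)):
            M=tool(y,.5236 if h[1]<0 else 0)@np.diag([s,s,1]); print(y,s,h,np.round(solve_ik(h,rpy(M)) if solve_ik(h,rpy(M)) is not None else np.nan,2))
o=read_orientation()
move_ptp([560,-236,340],o);print(read_t())
m,im,P=wshot("w1");nets(m,["easel","easel_back","ledge_track"])
move_ptp([540,182,330],o);print(read_t())
m,im,P=wshot("w2");nets(m,["tall_board","card_rack"])
cv2.imwrite("pics/w12.png",np.vstack([cv2.imread("pics/w1.png")[50:350],cv2.imread("pics/w2.png")[50:350]]))
print(read_contact_force(),read_t())
E
```

```text
[-3.14151352e+00 -2.28601019e-05  4.63841557e-01] {'K': array([[309.70691629,   0.        , 322.86102416],
       [  0.        , 309.70691629, 197.16023916],
       [  0.        ,   0.        ,   1.        ]]), 'position': array([ 321.28228566, -455.00216011,  373.79095497]), 'rotation': array([-3.33959450e-01,  4.06963490e-04, -1.10644026e+00])} [ 246.06509827 -491.88061764  248.2549005 ]
-0.35 1 (570, -236, 160) [-0.56  0.25 -0.72  0.08  0.11  1.39]
-0.35 1 (540, 182, 180) [ 0.2   0.42 -0.24  0.91  0.    2.12]
-0.35 -1 (570, -236, 160) [-0.56  0.25 -0.72  0.08  0.11 -1.75]
-0.35 -1 (540, 182, 180) [ 0.2   0.42 -0.24  0.91  0.   -1.03]
0 1 (570, -236, 160) [-0.66  0.28 -0.66  0.2   0.31  0.98]
0 1 (540, 182, 180) [ 0.2   0.42 -0.24  0.91  0.    1.77]
0 -1 (570, -236, 160) [-0.66  0.28 -0.66  0.2   0.31 -2.16]
0 -1 (540, 182, 180) [ 0.2   0.42 -0.24  0.91  0.   -1.38]
0.35 1 (570, -236, 160) [-0.72  0.35 -0.53  0.42  0.45  0.56]
0.35 1 (540, 182, 180) [ 0.2   0.42 -0.24  0.91  0.    1.42]
0.35 -1 (570, -236, 160) [-0.72  0.35 -0.53  0.42  0.45 -2.58]
0.35 -1 (540, 182, 180) [ 0.2   0.42 -0.24  0.91  0.   -1.73]
3.7333
easel 0.68 [ 571.2 -233.9    0.6]
easel_back 0.6 [ 569.4 -236.    51.6]
ledge_track 0.95 [ 574.4 -235.6   50.8]
5.475
tall_board 0.98 [536.2 181.6   8.8]
card_rack 0.87 [535.1 182.5   1.9]
[-0.15082741  0.43434602  0.40562486] 5.625
```

View pics/w12.png

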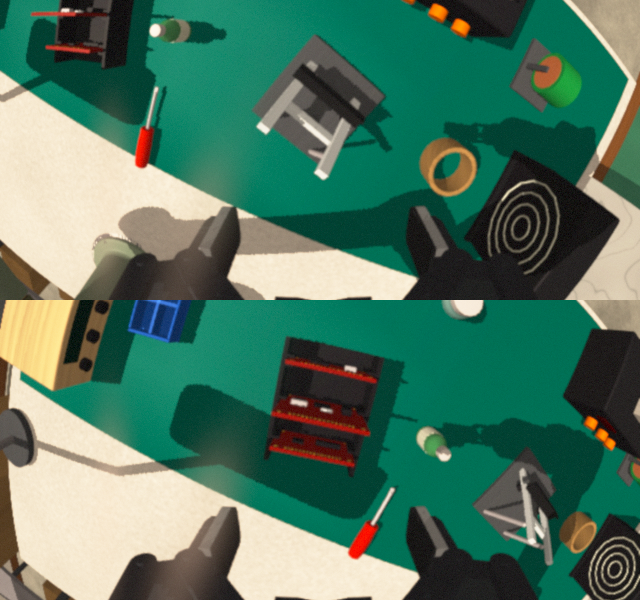

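Top half: the easel is at about (320,105), both posts clear. Bottom half: the rack is at about (325,405), with the tall board in the middle. Now I'll fit the easel and board poses from the clouds.

```bash
python3 - <<'E'
from h import *
from scipy.optimize import least_squares
S={c:(cloud(c,np.load(c+".npy")),cv2.imread(f"pics/{c}0.png")) for c in("scene","top")}
for w in("w1","w2"):
    z=np.load(w+".npz",allow_pickle=True);S[w]=(z["P"],z["im"])
def Re(yaw): # easel_back axes
    return R.from_euler("z",yaw).as_matrix()@R.from_euler("y",-np.pi/6).as_matrix()
for n,(P,im) in S.items():
    im=im.astype(int)
    m=(abs(P[...,0]-545)<90)&(abs(P[...,1]+236)<85)&(P[...,2]>25)&(P[...,2]<160)&(im.max(2)>115)&(im.max(2)-im.min(2)<30)
    q=P[m]
    if len(q)<40: print(n,len(q));continue
    best=None
    for y0 in(-.35,-.2,0,.2,.35):
        def f(p):
            l=(q-[p[0],p[1],50])@Re(p[2])
            return np.r_[l[:,0],np.maximum(abs(abs(l[:,1])-42)-5,0)]
        s=least_squares(f,[571,-236,y0],loss="soft_l1",f_scale=2)
        if best is None or s.cost<best.cost: best=s
    l=(q-[best.x[0],best.x[1],50])@Re(best.x[2]); k=(abs(l[:,0])<4)&(l[:,1]>0);k2=(abs(l[:,0])<4)&(l[:,1]<0)
    print(n,len(q),best.x.round(3),round(best.cost/len(q),2),"inl",k.sum(),k2.sum(),"y",np.percentile(l[k,1],[5,50,95]).round(1),np.percentile(l[k2,1],[5,50,95]).round(1),"z",l[k,2].min().round(),l[k,2].max().round())
    # ledge: dark points in front
    L=(P-[best.x[0],best.x[1],50])@Re(best.x[2]); d=(abs(L[...,1])<55)&(L[...,0]>8)&(L[...,0]<30)&(L[...,2]>-5)&(L[...,2]<60)&(im.max(2)<90)
    print("   ledge z pct",np.percentile(L[d][:,2],[5,50,90,97]).round(1) if d.sum() else None,d.sum())
for n in("w2","scene","top"):
    P,im=S[n];q=P[(abs(P[...,0]-540)<70)&(abs(P[...,1]-184)<75)&(P[...,2]>100)&(P[...,2]<138)]
    u,s,vt=np.linalg.svd((q-q.mean(0))[:,:2],full_matrices=False);v=vt[0]*np.sign(vt[0][1]);nn=np.array([v[1],-v[0]])
    t=q[:,:2]@v;c=(np.percentile(t,1)+np.percentile(t,99))/2
    x=np.median(q[:,:2]@nn);k=q[q[:,2]>122];print(n,len(q),"yaw",np.arctan2(-v[0],v[1]).round(3),"ext",np.ptp(t).round(),"ctr",(v*c+nn*x).round(1),(v*c+nn*np.median(k[:,:2]@nn)).round(1),"top z",np.percentile(q[:,2],98).round(1))
E
```

```text
scene 825 [ 5.68864e+02 -2.36282e+02 -2.51000e-01] 17.25 inl 292 319 y [11.1 40.4 48.8] [-48.1 -41.  -13. ] z -30.0 109.0
   ledge z pct [ 6.6 12.  16.7 17.5] 229
top 377 [ 5.68001e+02 -2.33808e+02 -2.58000e-01] 32.32 inl 77 75 y [ 4.7 34.5 47.9] [-47.7 -34.7  -3.4] z 9.0 110.0
   ledge z pct [ 5.  11.  16.  18.1] 276
w1 2153 [ 5.69834e+02 -2.35634e+02 -2.60000e-01] 14.95 inl 855 886 y [10.7 40.  47.5] [-48.2 -39.3  -9.9] z -30.0 110.0
   ledge z pct [ 6.9 12.  17.5 18.3] 1033
w2 1092 [ 5.66760e+02 -2.31332e+02 -2.57000e-01] 21.91 inl 320 247 y [ 7.3 45.  46.9] [-41.6 -38.5  -8.7] z -29.0 108.0
   ledge z pct [ 5.8  9.4 14.9 15.7] 440
w2 1015 yaw 0.249 ext 111.0 ctr [540.2 182.6] [539.4 182.4] top z 131.0
scene 152 yaw 0.243 ext 119.0 ctr [539.3 184. ] [539.1 183.9] top z 131.3
top 141 yaw 0.244 ext 110.0 ctr [538.  180.9] [539.2 181.2] top z 134.2
```

Easel back origin: (569.4,-235.8,50), yaw -0.256. The lip top is at about 18, so the seat is at about 12. Board middle: (539.4,182.4), yaw 0.246. Grasp and lift next.

```bash
cat >> h.py <<'E'
EO=np.array([569.4,-235.8,50]);EY=-0.256
RE=R.from_euler("z",EY).as_matrix()@R.from_euler("y",-np.pi/6).as_matrix()
def epos(x,ze,y=0): return EO+RE@np.array([x,y,ze+95.])   # TCP for board mid-plane x, lower edge ze
EROT=rpy(tool(EY,np.pi/6))
E
python3 - <<'E'
from h import *
z=np.load("w1.npz",allow_pickle=True);L=(z["P"]-EO)@RE;im=z["im"].astype(int)
k=(abs(L[...,1])<25)&(im.max(2)>115)&(im.max(2)-im.min(2)<30)&(L[...,0]>-60)&(L[...,0]<15)&(L[...,2]>0)&(L[...,2]<110)
print("crossbar x,z",np.percentile(L[k][:,0],[5,50,95]).round(),np.percentile(L[k][:,2],[5,50,95]).round())
r=rpy(tool(.246))
move_ptp([539.4,182.4,230],r); grip(0.4,22)
f=movel([539.4,182.4,105],max_speed=100,threshold=8);print("hit",f,read_tcp_pos().round(1) if hasattr(read_tcp_pos(),'round') else read_tcp_pos())
if not f:
    grip(0.15,22); grip(0,22); print(read_opening(),read_gripper_force(),read_contact_force(),read_t())
    movel([539.4,182.4,170],max_speed=60);print(read_gripper_force(),read_contact_force())
    movel([539.4,182.4,275]);print(read_gripper_force(),read_contact_force(),read_opening(),read_t())
    im,d=capture("top");np.save("top2.npy",d);im2,d2=capture("scene");np.save("scene2.npy",d2)
    cv2.imwrite("pics/lift.png",np.vstack([im2[60:220,240:440],im[140:300,180:380]]).repeat(2,0).repeat(2,1)[:600])
    for c,d in(("top",d),("scene",d2)):
        P=cloud(c,d);q=P[(abs(P[...,0]-540)<60)&(abs(P[...,1]-184)<80)&(P[...,2]>185)&(P[...,2]<255)]
        l=(q[:,:2]-[539.4,182.4])@np.array([-np.sin(.246),np.cos(.246)]);print(c,len(q),"width range",np.percentile(l,[1,99]).round(1))
E
```

```text
crossbar x,z [-10.  -4.  -2.] [46. 55. 57.]
hit False [540.  182.5 105.7]
0.05490660388754219 25.312229096889496 [-0.05796809 -0.08607332  2.11131917] 9.3583
24.886058270931244 [-0.24213578 -0.02616992 -1.86747191]
24.886305928230286 [-0.15993501 -0.99892813 -0.73823629] 0.05878850490791157 11.4417
top 97 width range [-55.4  -0.4]
scene 352 width range [-56.5  52.1]
```

View pics/lift.png

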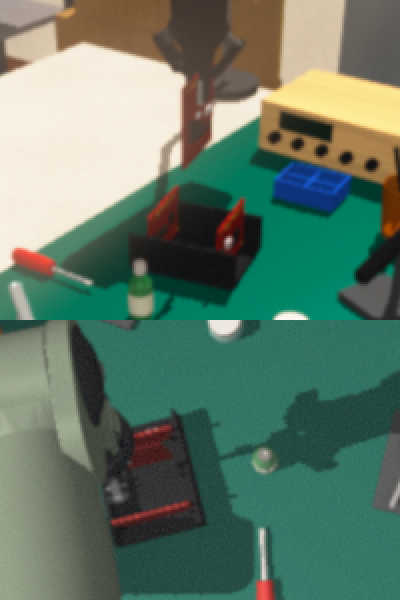

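The tall board is lifted clear, hanging vertically in the gripper at about (195,110). Both short boards are still in the rack. Next: tilt to the slope and feel for the ledge.

```bash
python3 - <<'E'
from h import *
def S(t): print(t,"edge local",((np.array(read_tcp_pos())-EO)@RE-[0,0,95]).round(1),"F",(np.array(read_contact_force())@RE).round(2),"g",round(read_gripper_force(),1),"op",round(read_opening(),3),round(read_t(),1))
move_ptp(epos(35,130),EROT);S("hover")
movel(epos(7,75),max_speed=120);movel(epos(7,32),max_speed=60);dwell(.3);S("above")
m,im,P=wshot("w3");c,d=capture("scene");np.save("scene3.npy",d)
cv2.imwrite("pics/above.png",np.vstack([cv2.resize(c[180:300,180:300],(400,300),interpolation=cv2.INTER_CUBIC),im[::2,::2][:, :320][:,:].copy().repeat(1,0) if 0 else cv2.resize(im,(400,250))]))
f=movel(epos(7,4),max_speed=10,threshold=2);S(f"search {f}");dwell(.3);S("settled")
E
```

```text
hover edge local [ 35.4   0.5 130. ] F [-0.45  0.05 -0.33] g 24.9 op 0.056 13.0
above edge local [ 7.2 -0.1 32.3] F [-1.31  0.48 -0.37] g 24.9 op 0.056 14.9
search True edge local [6.5 0.  8.6] F [-0.28  0.11  1.14] g 25.3 op 0.053 17.0
settled edge local [5.8 0.2 8.6] F [ 0.71 -0.46  1.79] g 25.3 op 0.057 17.3
```

View pics/above.png

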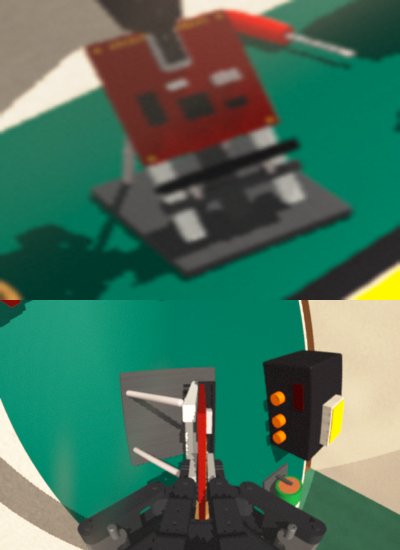

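The scene view shows the board tilted above the ledge and roughly centred on the posts. Contact came at about the expected seat height (8.6, with the spring giving 2 to 3 mm). Next I'll check centring and press lightly onto the posts.

```bash
python3 - <<'E'
from h import *
def S(t): print(t,"edge local",((np.array(read_tcp_pos())-EO)@RE-[0,0,95]).round(1),"F",(np.array(read_contact_force())@RE).round(2),"g",round(read_gripper_force(),1),"op",round(read_opening(),3),round(read_t(),1))
P=cloud("scene",np.load("scene3.npy"));L=(P-[568.9,-236.3,50])@RE
k=(abs(L[...,0]-9)<12)&(abs(L[...,1])<80)&(L[...,2]>45)&(L[...,2]<100);q=L[k]
print("board y",np.percentile(q[:,1],[.5,1,99,99.5]).round(1),len(q))
for y0 in range(-50,51,20):
    s=q[(abs(q[:,1]-y0)<8)&(abs(q[:,2]-90)<10)]; print(y0,np.median(s[:,0]).round(1) if len(s) else None,end="; ")
print()
z=np.load("w3.npz",allow_pickle=True)
S("now")
f=movel(epos(-5,8.6),max_speed=8,threshold=2.5);S(f"back {f}");dwell(.3);S("settled")
E
```

```text
board y [-54.2 -54.   54.8  55.4] 1035
-50 9.0; -30 15.4; -10 9.6; 10 8.7; 30 11.4; 50 8.6; 
now edge local [5.8 0.2 8.6] F [ 0.71 -0.46  1.79] g 25.3 op 0.057 17.3
back True edge local [4.9 0.2 8.6] F [1.55 0.81 0.94] g 25.3 op 0.054 17.8
settled edge local [4.9 0.2 8.6] F [ 0.51 -0.75  3.09] g 25.4 op 0.057 18.1
```

```bash
python3 - <<'E'
from h import *
def F():
    a=[]
    for _ in range(12): a.append(read_contact_force()); dwell(.02)
    return (np.mean(a,0)@RE).round(2)
def S(t): print(t,"edge local",((np.array(read_tcp_pos())-EO)@RE-[0,0,95]).round(1),"F",F(),"T",np.round(np.array(read_wrist_torque())@RE,2),"g",round(read_gripper_force(),1),round(read_t(),1))
S("now")
for x in(4,3,2,1,0):
    f=movel(epos(x,8.6),max_speed=8,threshold=5);S(f"x{x} {f}")
    if f or F()[0]>3: break
E
```

```text
now edge local [4.9 0.2 8.6] F [ 1.14 -0.16  2.64] T [0.01 0.15 0.12] g 25.4 18.3
x4 False edge local [4.8 0.1 8.6] F [4.1  1.41 0.42] T [ 0.45 -0.47  0.15] g 25.1 18.7
```

```bash
python3 - <<'E'
from h import *
a=[];b=[]
for _ in range(25): a.append(read_contact_force());b.append(read_wrist_torque());dwell(.02)
print((np.mean(a,0)@RE).round(2),(np.mean(b,0)@RE).round(2),((np.array(read_tcp_pos())-EO)@RE-[0,0,95]).round(1),np.array(read_orientation())-EROT)
m,im,P=wshot("w4");c,d=capture("scene");np.save("scene4.npy",d)
cv2.imwrite("pics/w4c.png",cv2.resize(im[60:340,190:410],(471,600),interpolation=cv2.INTER_CUBIC))
E
```

```text
[ 5.59  1.87 -0.16] [ 0.51 -0.64  0.18] [4.7 0.1 8.7] [-0.00061916 -0.0009772   0.00112295]
```

View pics/w4c.png

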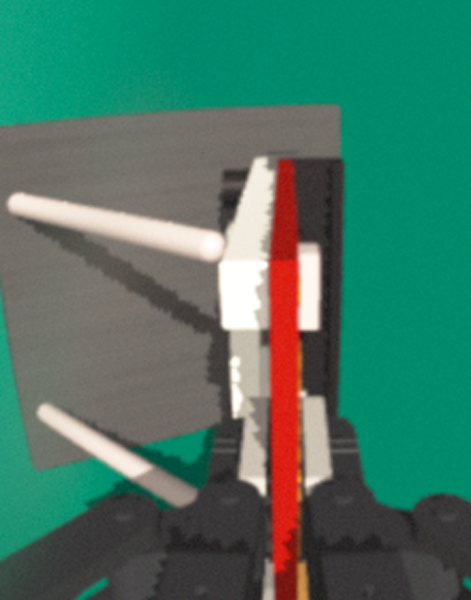

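Near post and board look flush. I'll ease the post force, confirm the ledge reaction with a small extra push, then press lightly again.

```bash
cat >> h.py <<'E'
def S(t):
    a=[];b=[]
    for _ in range(15): a.append(read_contact_force());b.append(read_wrist_torque());dwell(.02)
    f=np.mean(a,0)@RE
    print(t,"edge",((np.array(read_tcp_pos())-EO)@RE-[0,0,95]).round(1),"F",f.round(2),"sd",np.std(np.array(a)@RE,0).round(1),"T",(np.mean(b,0)@RE).round(2),"g",round(read_gripper_force(),1),round(read_t(),1))
    return f
E
python3 - <<'E'
from h import *
movel(epos(6.2,8.6),max_speed=15);S("off")
for z in(7.8,7):
    movel(epos(6.2,z),max_speed=8,threshold=5);S(f"z{z}")
f=movel(epos(4.6,7),max_speed=8,threshold=6);S(f"touch {f}")
E
```

```text
off edge [5.2 0.1 8.5] F [0.24 0.93 2.45] sd [0.6 0.5 0.7] T [0.27 0.32 0.09] g 25.4 20.0
z7.8 edge [5.4 0.1 7.7] F [-1.48  0.39  2.21] sd [0.5 0.5 0.4] T [0.22 0.86 0.06] g 25.3 20.5
z7 edge [ 6.2 -0.1  7. ] F [-2.22  0.51  3.08] sd [0.6 0.5 0.5] T [0.17 1.1  0.02] g 25.4 21.0
touch False edge [ 5.6 -0.1  7.1] F [0.53 0.69 2.88] sd [0.5 0.5 0.5] T [0.27 0.22 0.  ] g 25.4 21.6
```

Ledge contact is confirmed, at about 3 to 4 N of spring reaction. I'll go back to light post contact, release gently and inspect.

```bash
python3 - <<'E'
from h import *
f=movel(epos(4.3,7.6),max_speed=8,threshold=6);S(f"touch {f}")
grip(0.15);S("rel");grip(0.3);dwell(.3);S("open")
c,d=capture("scene");np.save("scene5.npy",d);m,im,P=wshot("w5")
cv2.imwrite("pics/rel.png",np.hstack([cv2.resize(c[180:300,180:300],(400,400),interpolation=cv2.INTER_CUBIC),cv2.resize(im[60:340,190:410],(314,400),interpolation=cv2.INTER_CUBIC)]))
E
```

```text
touch False edge [ 4.9 -0.2  7.7] F [2.33 0.39 2.9 ] sd [0.5 0.6 0.6] T [ 0.11 -0.07  0.03] g 25.5 22.1
rel edge [4.  0.  7.5] F [0.04 0.09 0.02] sd [0.7 0.5 0.5] T [-0.01  0.48 -0.01] g 0.0 22.6
open edge [ 4.3 -0.   7.6] F [-0.07 -0.16 -0.02] sd [0.4 0.5 0.5] T [0.   0.48 0.  ] g 0.0 23.4
```

View pics/rel.png

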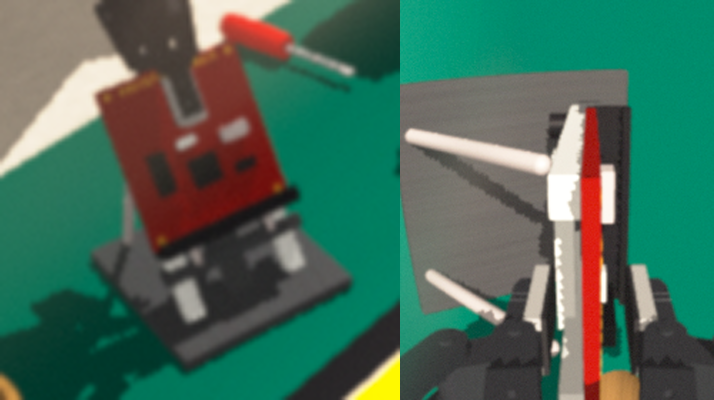

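The board stands on the ledge, flush to the posts, with the fingers open and clear. Now I'll retract along the slope and verify.

```bash
python3 - <<'E'
from h import *
print(movel(epos(4.3,60),max_speed=80,threshold=6)); print(movel(epos(4.3,170),max_speed=150)); dwell(.5)
c,d=capture("scene");t,dt=capture("top");P=cloud("scene",d);L=(P-[568.9,-236.3,50])@RE;ci=c.astype(int)
red=(ci[...,2]>60)&(ci[...,2]>2*ci[...,1])&(ci[...,2]>2*ci[...,0])
q=L[red&(abs(L[...,0])<30)&(abs(L[...,1])<80)&(L[...,2]>10)&(L[...,2]<150)]
print("y",np.percentile(q[:,1],[.5,1,99,99.5]).round(1),"z",np.percentile(q[:,2],[.5,99.5]).round(1))
s=q[q[:,2]>90];print("x left/right top",[np.median(s[abs(s[:,1]-y)<15][:,0]).round(1) for y in(-40,40)],"x bottom",np.median(q[q[:,2]<35][:,0]).round(1))
for n in("tall_board","ledge_track"):
    for r in place_of("scene",n)[:1]: print(n,((cam2w("scene",r["point"])-[568.9,-236.3,50])@RE).round(1))
m,im,_=wshot("w6");print(read_t())
cv2.imwrite("pics/fin.png",np.vstack([np.hstack([cv2.resize(c[180:300,180:300],(300,300),interpolation=cv2.INTER_CUBIC),cv2.resize(t[150:270,330:450],(300,300),interpolation=cv2.INTER_CUBIC)]),cv2.resize(c[120:220,240:440],(600,300))]))
E
```

```text
False
False
y [-52.1 -51.5  52.9  53.8] z [ 14.7 118.6]
x left/right top [np.float64(6.9), np.float64(6.0)] x bottom 6.5
tall_board [3.  3.  8.3]
ledge_track [ 2.4 -0.9  1.6]
25.9833
```

View pics/fin.png

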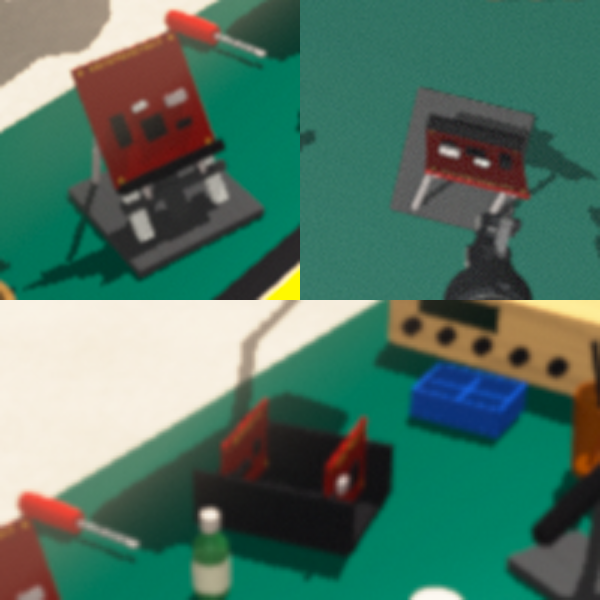

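The board leans flat and centred (its y extents match within 1 mm), resting on the ledge. The short boards and bystanders haven't moved, and the gripper is clear.

```bash
python3 -c "
from h import *
print(sign_off(),read_t())"
```

```text
the job is handed in; nothing more can be done
the job is handed in; nothing more can be done
```

The job is handed in: the tall board is leaning flat and centred on the easel, components outward, with its lower edge on the ledge. Finger force read about 25 N, contact with the easel stayed at roughly 6 N or less, and it took about 26 s; both short boards are still in the rack, and I saw nothing else disturbed.

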